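# Seat the reference probe in the deep well of the check block

### The job

Set the reference probe in the probe check block: draw it out of its stand and push it slowly and gently down a well, past the spring grip, until it bottoms. Then read the groove on its stem: only one of the two look-alike sleeves is bored deep enough to bring the groove level with the rim, so if it bottoms with the groove standing well above the rim, draw it out and push it home in the other. Leave it standing fully home, groove level with the rim, and do not disturb the cakes and serving tools.

Things in the scene. Friction and masses are not known exactly. Their poses are not given: they have to be found in the camera images.
- probe: reference probe, 184 mm, 110 g: steel stem 12 mm in diameter (last 6 mm tapered) below a round black handle; waist 24 mm in diameter, 117 to 171 mm above the tip, 27 mm collars above and below. Origin: centre of the tip's end; z up the stem. Starts upright in its stand, tip 10 mm above the counter. Over 35 N between it and a sleeve (balls' squeeze of about 5 N included) spoils it
- probe_groove (a point): middle of the 3 mm wide dark groove round the probe's stem, on its axis, 90 mm above the tip
- probe_stand: probe stand, fixed: steel tube 70 mm tall on a round foot 72 mm across; its upright bore is about 13 mm wide and reaches down to 10 mm above the counter. Origin: centre of the foot's underside; z up
- stand_mouth (a point): centre of the mouth of the stand's tube, 70 mm above the counter
- check_block: probe check block, fixed: grey housing with a black front panel, 80 x 150 mm and 92 mm high, holding two upright sleeves side by side, 34 mm to either side of its middle along its y axis. Origin: centre of the underside; x away from the front panel, y along its length, z up
- sleeve_1: one of two look-alike aluminium sleeves in the block, fixed: 40 mm across, rim 100 mm above the counter (8 over housing), upright blind bore 13.6 mm wide. 16 mm below the rim sprung balls grip the stem: 5 to 10 N to pass them, then 2 to 5 N drag; that is not the bottom. One bore is 90 mm deep, the other 62; they change places, and which is deep is not told. Origin: centre of underside; z up
- sleeve_1_rim (a point): centre of the mouth of sleeve_1's bore, level with its rim
- sleeve_2: the other aluminium sleeve, the same outside and with the same spring grip as sleeve_1. Origin: centre of the underside; z up
- sleeve_2_rim (a point): centre of the mouth of sleeve_2's bore, level with its rim
- cake_bundt: bystander: small chocolate bundt cake with pink icing on a gold card, 104 mm across and 84 mm high, at the robot's right. Origin: centre of the underside
- iced_loaf: bystander: small loaf cake with pink icing on a gold card, 134 x 93 x 66 mm, behind the check block. Origin: centre of the underside
- cake_server: bystander: cake server with a wooden handle lying on the counter at the left, 277 mm long. Origin: centre of the underside
- tongs: bystander: steel tongs lying on the counter at the left, 315 mm long. Origin: centre of the underside
There are look-alikes about, which are no part of the job. What is shaped like the sleeve_2 but black, blue or purple is not meant.

How it is judged (in metres and radians):
On the way, in this order (a step that is already met when the one before it is completed fails the run):
1. the probe is drawn clear of its stand (z of probe in the frame of stand_mouth above 0.01 m), for 0.1 s.
2. the probe is pushed home: it presses firmly in a well with its groove level with the rim (((distance between probe_groove and sleeve_1_rim below 0.0025 m and contact force between probe and sleeve_1 above 9 N) or (distance between probe_groove and sleeve_2_rim below 0.0025 m and contact force between probe and sleeve_2 above 9 N))), for 0.1 s.
At the end, for the whole second after the job is handed in: the probe stands in the deep well with the middle of its groove within 2.5 mm of the centre of that sleeve's mouth (level with the rim), upright within 0.05 rad, at rest and released ((distance between probe_groove and sleeve_1_rim below 0.0025 m or distance between probe_groove and sleeve_2_rim below 0.0025 m) and angle between probe's own z axis and vertical below 0.05 rad and linear speed of probe below 0.01 m/s and contact force between the fingers and probe below 0.1 N); the robot touches nothing.
It fails at once if the probe is pressed against a sleeve with more than 35 N (contact force between probe and sleeve_1 above 35 N or contact force between probe and sleeve_2 above 35 N).
It fails at once if the probe is dropped or laid over (angle between probe's own z axis and vertical above 0.6 rad).
It fails at once if a cake or a serving tool is shifted by more than 15 mm (distance of any of cake_bundt, iced_loaf, cake_server, tongs from where it was at the start of the episode above 0.015 m).
It also fails if it takes over 58 s, if anything falls off the work surface, if the arm or the gripper's body presses on something with over 40 N, if the wrist force passes 120 N, or if a joint passes its speed limit or range.

### The arm

A 6-joint arm with a two-finger parallel gripper is mounted at the origin on a cart in front of the work surface, level with it; the furniture and walls round the work are solid. World frame = base frame: x ahead of the robot, y to its left, z up, the work surface at z = 0. Lengths are in m, angles in degrees, forces in N, time in s.
With the tool pointing down it reaches from about 0.4 to 0.825 m from the base axis. Payload 7 kg.
Tool frame: the origin (TCP) lies midway between the tips of the shut fingers; the grasp point (between the pads) lies r.grip_depth behind it (r.grip_depth is the distance from the TCP to the grasp point, in m); z points along the fingers, y is the line along which they close (so a half turn about z gives the same grasp; the last joint's range is limited). The gripper opens to 88 mm and grips with 3 to 60 N. Pads are 19 mm wide; open, the fingers measure 130 mm over their backs; the gripper's body (78 mm by 193 mm) begins 47 mm behind the grasp point.
Start: joints at [80.735, 20.546, 0.682, 0, -70.136, -16.507], TCP at [0.293, 0.608, 0.227] pointing down, gripper open.
Joint ranges: [-176.03, 176.03], [-82.01, 121.73], [-58.28, 71.71], [-173.87, 95.51], [-174.79, -0.11], [-173.66, 173.66]. Speed limits (degrees/s): [136.94, 136.94, 172.46, 180, 180, 180].

### API

Orientations are given as [roll, pitch, yaw] about the fixed x, y, z axes, in that order (R = Rz(yaw) Ry(pitch) Rx(roll)).
In Python, from plant import r gives the robot as it stands.
- The arm moves only by the tool tcp_steps, called after ">>>" as name([rows], argument=value, ...), one row to a line, values as JSON. Schema: {"type":"object","properties":{"ticks":{"type":"array","items":{"type":"array","items":{"type":"number"},"minItems":6,"maxItems":6},"minItems":1,"maxItems":12},"jaw":{"type":"number"},"squeeze":{"type":"number"},"only":{"type":"string"},"quiet":{"type":"boolean"},"lines":{"type":"string"}},"required":["ticks"],"additionalProperties":false}. ticks is a list of rows, 1 to 12 of them, each of 6 numbers: dx, dy, dz in m, then a rotation vector rx, ry, rz in degrees; each row is the pose to reach, as a shift and turn from the pose commanded when the call began, along the tool's axes at that moment; what a row does not reach only later rows make up. A row lasts 1/12 s, in which the tool goes at most 0.0417 m and 7.16 degrees, less where a joint would pass 70% of its speed; a pose out of reach is approached as far as the arm can. jaw is the finger opening in m, set as the call begins (left out keeps the last). The fingers move at their own pace and stop on an object; squeeze is the grip in N (left out, the last holds). Time passes only in rows, so rows that do not move let the fingers close. The tool returns the time, the measured TCP pose, the force, the opening and the grip force at its end. only (a regular expression) keeps the lines of the reply that match it, lines (a string "A,B") keeps lines A to B, and quiet returns only ok. Input that does not fit is refused with a message, and nothing moves.
- r.get_state(): the state, without advancing time (a new reading comes with each control period).
- r.capture(name): name is "scene" or "side" or "wrist"; returns a dict with "frame" (420x560x3 uint8, red, green, blue), "z_map" (420x560 float32, m along the optical axis (not along the pixel's ray), 0 where there is no reading), "fx", "fy", "cx", "cy" (pixels), "cam_to_world" (4x4, takes a point from camera to world coordinates). Camera axes: x right, y down, z forward; pixel columns grow to the right and rows downward; lengths in m; the calibration is good to about 2 mm. A picture is of the moment at which its call begins.
- r.close_job(): hands the job in; it is judged then, once.
The state is a dict: "time_s": time; "joints": joint angles; "qd": joint speeds; "joint_torque": joint torques, N m; "tcp_pos": TCP position; "eef_rot": TCP orientation; "contact_force": force on the tool from outside, world axes, zero at the start; "moment": the same for the moment, N m; "gripper_width": finger opening in m; "gripper_force": force on a finger pad.
Only numpy, scipy, OpenCV 4.12 (cv2) and the standard library are available. Lean on these libraries where they do the work, as an engineer would, in place of code of your own. Each camera call takes 0.05 s, during which the arm holds its last target. There are 200 camera calls.

## Working session

There is one attempt and no reset: what is moved stays moved. The work goes in short steps, Python scripts to look and compute and a tool call to move; the robot and the scene stay as the last step left them, time stands still between calls to the robot, and variables do not carry over. Pictures are saved under pics/ and viewed, at most 10 in all, crops included, and the job is handed in when it is done.

```bash
ls; mkdir -p pics
```

Create h.py:
```python
import numpy as np, cv2
from plant import r
def pts(c):
    z=c["z_map"]; v,u=np.indices(z.shape)
    p=np.stack([(u-c["cx"])/c["fx"]*z,(v-c["cy"])/c["fy"]*z,z,np.ones_like(z)],-1)
    w=(p@np.asarray(c["cam_to_world"]).T)[...,:3]; w[z==0]=np.nan
    return w
```

Run:
```python
from h import *
s=r.get_state(); print(s["tcp_pos"],s["eef_rot"],r.grip_depth,s["time_s"])
for n in("scene","side"):
    c=r.capture(n); cv2.imwrite(f"pics/{n}0.png",c["frame"][...,::-1]); np.save(f"{n}0.npy",pts(c)); print(np.round(c["cam_to_world"],2).tolist())
```

```text
pics
[0.29327962 0.60740933 0.22563435] [ 1.79905403e+02 -8.55743905e-03 -2.57761383e+01] 0.0188 0.0
[[0.66, -0.51, 0.55, -0.12], [-0.75, -0.45, 0.48, -0.65], [0.0, -0.73, -0.68, 1.0], [0.0, 0.0, 0.0, 1.0]]
[[-0.96, -0.17, 0.21, 0.34], [-0.27, 0.55, -0.79, 0.96], [0.01, -0.81, -0.58, 0.8], [0.0, 0.0, 0.0, 1.0]]
```

View pics/scene0.png

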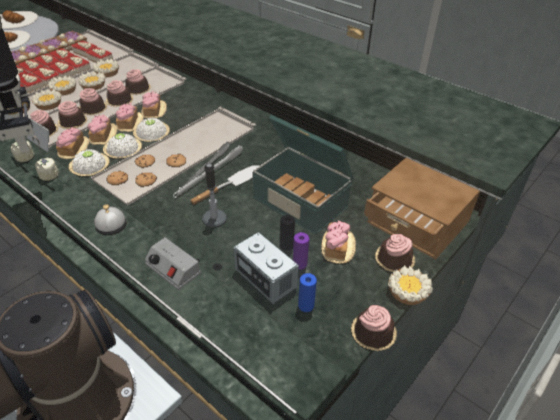

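View pics/side0.png

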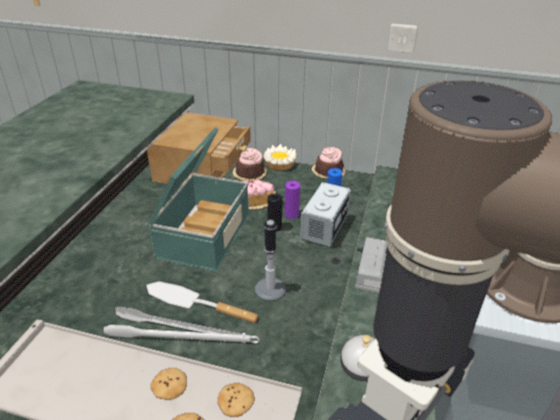

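The scene view shows the probe standing at (210,180) in its stand, with the foot at (214,217). The check block is at (266,265), with aluminium sleeves at about (256,247) and (275,262).

Things that could be mistaken for these:
- **Cylinders:** black (287,232), purple (301,250) and blue (307,292). Their colour excludes them as sleeves.
- **Grey switch box:** (172,262), which has no sleeves.

I choose the probe on its foot and the two silver sleeves in the block, and will check both in a close crop.

Run:
```python
from h import *
im=cv2.imread("pics/scene0.png")
a=cv2.resize(im[150:310,160:330],None,fx=3.5,fy=3.5,interpolation=cv2.INTER_CUBIC)
cv2.imwrite("pics/crop1.png",a)
w=np.load("scene0.npy"); w2=np.load("side0.npy")
for n,w in(("scene",w),("side",w2)):
    P=w.reshape(-1,3); P=P[~np.isnan(P[:,0])]
    if n=="scene": print([np.round(w[v,u],3).tolist() for u,v in((210,170),(214,217),(256,246),(275,261),(266,255))])
    pr=np.load("scene0.npy")[172,210]
    q=P[(np.hypot(*(P[:,:2]-pr[:2]).T)<.06)]
    for lo,hi in((.002,.012),(.03,.07),(.13,.18),(.185,.21)):
        m=q[(q[:,2]>lo)&(q[:,2]<hi)]; print(n,"probe",lo,len(m),m.mean(0).round(4),m.min(0).round(4),m.max(0).round(4)) if len(m) else 0
    b=np.load("scene0.npy")[255,266]
    q=P[(np.hypot(*(P[:,:2]-b[:2]).T)<.11)]
    m=q[(q[:,2]>.095)&(q[:,2]<.105)]
    k,l,c=cv2.kmeans(m.astype(np.float32),2,None,(3,50,1e-4),5,0)[0:3]
    print(n,"rims",len(m),c.round(4).tolist())
    t=q[(q[:,2]>.087)&(q[:,2]<.096)]; print("top",len(t),cv2.minAreaRect(t[:,:2].astype(np.float32)))
```

```text
[[0.571, 0.174, 0.19], [0.571, 0.178, 0.018], [0.515, -0.04, 0.091], [0.51, -0.108, 0.089], [0.508, -0.08, 0.092]]
scene probe 0.002 378 [0.5681 0.1754 0.0067] [0.5129 0.1172 0.002 ] [0.6288 0.2341 0.012 ]
scene probe 0.03 83 [0.5733 0.1817 0.0519] [0.5637 0.1727 0.03  ] [0.5873 0.1974 0.0699]
scene probe 0.13 127 [0.5718 0.1804 0.1554] [0.5634 0.1725 0.1304] [0.5898 0.1929 0.1794]
scene probe 0.185 65 [0.574 0.183 0.192] [0.5634 0.172  0.1854] [0.5864 0.1969 0.198 ]
scene rims 460 [[0.5033000111579895, -0.0828000009059906, 0.09880000352859497], [0.6003000140190125, -0.11110000312328339, 0.09910000115633011]]
top 1215 ((0.5399981737136841, -0.08415533602237701), (0.1521371752023697, 0.15354809165000916), 82.39306640625)
side probe 0.002 633 [0.5696 0.1869 0.0068] [0.5115 0.1166 0.002 ] [0.6287 0.2338 0.012 ]
side probe 0.03 125 [0.5746 0.1929 0.0513] [0.5658 0.1771 0.0309] [0.586  0.1992 0.07  ]
side probe 0.13 205 [0.5738 0.1949 0.1553] [0.5645 0.1853 0.1303] [0.5892 0.2025 0.18  ]
side probe 0.185 104 [0.5752 0.1914 0.1926] [0.5631 0.1787 0.185 ] [0.5891 0.2019 0.197 ]
side rims 405 [[0.6004999876022339, -0.10670000314712524, 0.09989999979734421], [0.503000020980835, -0.07500000298023224, 0.09910000115633011]]
top 881 ((0.5079365968704224, -0.08367618918418884), (0.16226619482040405, 0.17669202387332916), 36.42289733886719)
```

View pics/crop1.png

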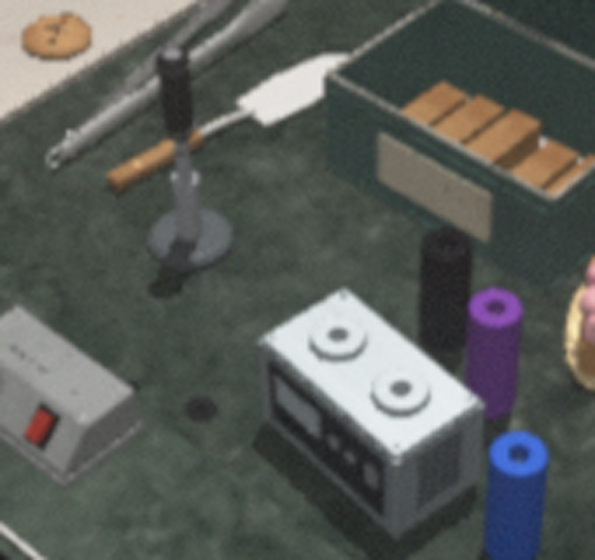

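The crop confirms it: the probe is on its round foot, and the two silver ring sleeves are in the block with the black front panel. The coloured cylinders stand apart from it. I'll move above the probe and use the wrist camera.

Add to h.py:
```python
from scipy.spatial.transform import Rotation as R
def to(p):
    s=r.get_state(); return R.from_euler("xyz",s["eef_rot"],degrees=True).inv().apply(np.array(p)-s["tcp_pos"]).round(4)
```

```bash
python3 -c "
from h import *
print(to([.575,.187,.28]))"
```

```text
[ 0.4365  0.2562 -0.0539]
```

>>> tcp_steps([
  [0.036, 0.021, -0.005, 0, 0, 0],
  [0.072, 0.042, -0.01, 0, 0, 0],
  [0.108, 0.063, -0.015, 0, 0, 0],
  [0.144, 0.084, -0.02, 0, 0, 0],
  [0.18, 0.105, -0.025, 0, 0, 0],
  [0.216, 0.126, -0.03, 0, 0, 0],
  [0.252, 0.147, -0.035, 0, 0, 0],
  [0.288, 0.168, -0.04, 0, 0, 0],
  [0.324, 0.189, -0.045, 0, 0, 0],
  [0.36, 0.21, -0.05, 0, 0, 0],
  [0.38, 0.222, -0.05, 0, 0, 0],
  [0.38, 0.222, -0.05, 0, 0, 0],
], jaw=0.088)

```text
time_s: 1.1
tcp_pos: [0.5411, 0.2388, 0.2766]
eef_rot: [180.0, -0.0, -26.0]
contact_force: [-0.4, 0.3, 0.1]
gripper_width: 0.0873
gripper_force: 0.0
```

Run:
```python
from h import *
c=r.capture("wrist"); cv2.imwrite("pics/w1.png",c["frame"][...,::-1]); np.save("w1.npy",pts(c))
print(np.round(c["cam_to_world"],3).tolist(),c["fx"],to([.575,.187,.28]),r.get_state()["joints"])
```

```text
[[-0.438, -0.869, -0.229, 0.603], [-0.899, 0.424, 0.111, 0.21], [0.001, 0.254, -0.967, 0.435], [0.0, 0.0, 0.0, 1.0]] 350.59414459489255 [ 0.0547  0.0326 -0.0038] [ 4.29140164e+01  1.11076597e+01 -5.80014402e+00 -4.07621869e-03
 -7.31311463e+01  2.10937352e+01]
```

View pics/w1.png

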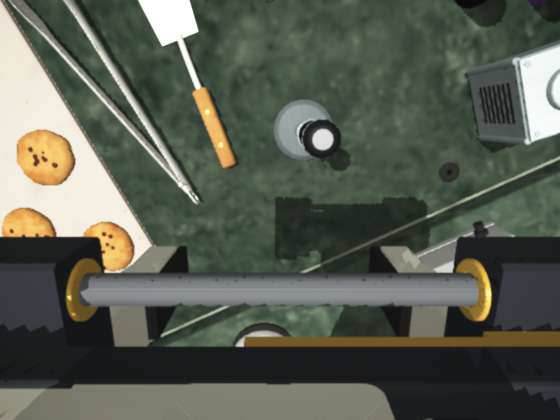

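The wrist view shows the probe's top cap at (321,139) over its foot at (303,131). The gripper is clear of everything. Next I fit the probe's position.

Run:
```python
from h import *
w=np.load("w1.npy"); q=w[90:190,260:370].reshape(-1,3); q=q[~np.isnan(q[:,0])]
m=q[(q[:,2]>.188)&(q[:,2]<.2)]; print("top",len(m),cv2.minEnclosingCircle(m[:,:2].astype(np.float32)),np.median(m,0))
f=q[(q[:,2]>.004)&(q[:,2]<.02)]; print("foot",len(f),cv2.minEnclosingCircle(f[:,:2].astype(np.float32)))
p=np.median(m,0)
print(to([p[0],p[1],.23]))
```

```text
top 1208 ((0.5773817896842957, 0.1882772445678711), 0.01373455859720707) [0.57824322 0.18867526 0.19418727]
foot 1770 ((0.5774412155151367, 0.18816478550434113), 0.035907600075006485)
[0.0569 0.0297 0.0462]
```

>>> tcp_steps([
  [0.028, 0.015, 0, 0, 0, 0],
  [0.0565, 0.03, 0, 0, 0, 0],
  [0.0565, 0.03, 0.03, 0, 0, 0],
  [0.0565, 0.03, 0.06, 0, 0, 0],
  [0.0565, 0.03, 0.06, 0, 0, 0],
  [0.0565, 0.03, 0.06, 0, 0, 0],
])

```text
time_s: 1.65
tcp_pos: [0.5759, 0.191, 0.2153]
eef_rot: [179.8, 0.1, -25.7]
contact_force: [1.3, 0.2, 1.5]
gripper_width: 0.0873
gripper_force: 0.0
```

```bash
python3 -c "
from h import *
print(to([.5775,.1883,.136]))"
```

```text
[0.0027 0.0015 0.0793]
```

>>> tcp_steps([
  [0.002, 0.001, 0.03, 0, 0, 0],
  [0.002, 0.001, 0.055, 0, 0, 0],
  [0.002, 0.001, 0.079, 0, 0, 0],
  [0.002, 0.001, 0.079, 0, 0, 0],
  [0.002, 0.001, 0.079, 0, 0, 0],
])

```text
time_s: 2.07
tcp_pos: [0.5787, 0.1901, 0.1387]
eef_rot: [180.0, -0.0, -25.7]
contact_force: [-0.8, -0.4, 1.3]
gripper_width: 0.0875
gripper_force: 0.0
```

```bash
python3 -c "
from h import *
print(to([.5775,.1883,.136]),r.get_state()['tcp_pos'])"
```

```text
[-0.0003  0.0021  0.0027] [0.57866683 0.19008834 0.13873128]
```

>>> tcp_steps([
  [0, 0.002, 0.002, 0, 0, 0],
  [0, 0.002, 0.002, 0, 0, 0],
  [0, 0.002, 0.002, 0, 0, 0],
  [0, 0.002, 0.002, 0, 0, 0],
  [0, 0.002, 0.002, 0, 0, 0],
  [0, 0.002, 0.002, 0, 0, 0],
  [0, 0.002, 0.002, 0, 0, 0],
  [0, 0.002, 0.002, 0, 0, 0],
  [0, 0.002, 0.002, 0, 0, 0],
  [0, 0.002, 0.002, 0, 0, 0],
], jaw=0.015, squeeze=30)

```text
time_s: 2.9
tcp_pos: [0.5775, 0.1875, 0.1355]
eef_rot: [180.0, 0.0, -25.8]
contact_force: [0.1, -0.0, -0.2]
gripper_width: 0.0263
gripper_force: 0.0
```

```bash
python3 -c "
from h import *
print(to([.5775,.1883,.136]),r.get_state()['tcp_pos'])"
```

```text
[-0.0003 -0.0007 -0.0005] [0.57750075 0.18751322 0.13550868]
```

>>> tcp_steps([
  [0, 0, 0, 0, 0, 0],
  [0, 0, 0, 0, 0, 0],
  [0, 0, 0, 0, 0, 0],
  [0, 0, 0, 0, 0, 0],
], jaw=0.015, squeeze=30)

```text
time_s: 3.23
tcp_pos: [0.5775, 0.1876, 0.1355]
eef_rot: [-180.0, 0.0, -25.8]
contact_force: [-0.0, 0.6, -0.2]
gripper_width: 0.0237
gripper_force: 29.9
```

Gripped on the waist (24 mm). I'll draw it straight up.

>>> tcp_steps([
  [0, 0, -0.01, 0, 0, 0],
  [0, 0, -0.03, 0, 0, 0],
  [0, 0, -0.05, 0, 0, 0],
  [0, 0, -0.07, 0, 0, 0],
  [0, 0, -0.09, 0, 0, 0],
  [0, 0, -0.11, 0, 0, 0],
  [0, 0, -0.125, 0, 0, 0],
  [0, 0, -0.125, 0, 0, 0],
  [0, 0, -0.125, 0, 0, 0],
])

```text
time_s: 3.98
tcp_pos: [0.5776, 0.1876, 0.2617]
eef_rot: [-179.9, -0.0, -25.8]
contact_force: [-0.5, 0.6, -1.2]
gripper_width: 0.0235
gripper_force: 29.9
```

Run:
```python
from h import *
print(to([.49,-.02,.28]))
c=r.capture("wrist"); cv2.imwrite("pics/w2.png",c["frame"][...,::-1])
```

```text
[ 0.0114  0.225  -0.0186]
```

View pics/w2.png

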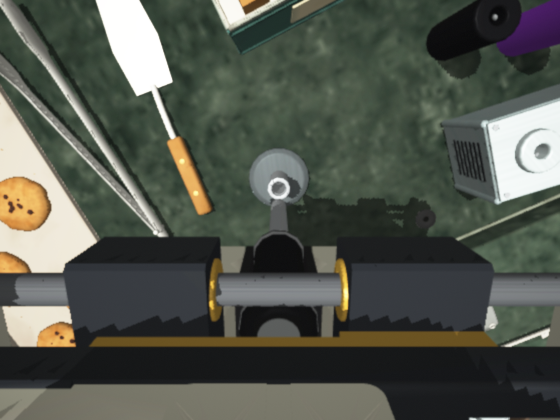

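The probe is drawn clear and hangs plumb, stem at (279,215), with the stand at (279,187). Next I move in front of the block to measure the sleeves.

>>> tcp_steps([
  [-0.003, 0.03, 0, 0, 0, 0],
  [-0.006, 0.06, 0, 0, 0, 0],
  [-0.009, 0.09, 0, 0, 0, 0],
  [-0.012, 0.12, 0, 0, 0, 0],
  [-0.015, 0.15, 0, 0, 0, 0],
  [-0.018, 0.18, 0, 0, 0, 0],
  [-0.021, 0.21, 0, 0, 0, 0],
  [-0.024, 0.24, 0, 0, 0, 0],
  [-0.024, 0.265, 0, 0, 0, 0],
  [-0.024, 0.265, 0, 0, 0, 0],
  [-0.024, 0.265, 0, 0, 0, 0],
  [-0.024, 0.265, 0, 0, 0, 0],
])

```text
time_s: 5.03
tcp_pos: [0.4404, -0.0407, 0.26]
eef_rot: [180.0, 0.0, -25.8]
contact_force: [0.3, 0.1, -1.3]
gripper_width: 0.0234
gripper_force: 29.9
```

Run:
```python
from h import *
c=r.capture("wrist"); cv2.imwrite("pics/w3.png",c["frame"][...,::-1]); w=pts(c);np.save("w3.npy",w)
h=(np.nan_to_num(w[...,2])>.0965)&(np.nan_to_num(w[...,2])<.104)
n,l,st,ce=cv2.connectedComponentsWithStats(h.astype(np.uint8))
for i in range(1,n):
    if st[i,4]>150:
        q=w[l==i]; print(st[i].tolist(),q[:,2].mean().round(4),cv2.minEnclosingCircle(q[:,:2].astype(np.float32)))
```

```text
[157, 0, 38, 11, 299] 0.1 ((0.6225975751876831, -0.03518672287464142), 0.01500286627560854)
[400, 10, 49, 52, 1740] 0.1004 ((0.5092403292655945, -0.2085515707731247), 0.02013240195810795)
[299, 75, 46, 48, 1494] 0.1004 ((0.5008975267410278, -0.11137282848358154), 0.019952183589339256)
[226, 101, 45, 46, 1414] 0.1004 ((0.5098223090171814, -0.04409322515130043), 0.01995423063635826)
```

View pics/w3.png

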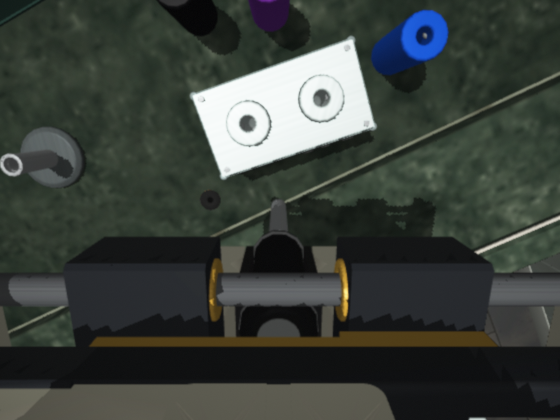

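The wrist view shows both sleeves in the block, at (248,123) and (321,98), with the stem tip near (277,203). I'll check the stem axis against the TCP, then aim for the near sleeve.

Run:
```python
from h import *
w=np.load("w3.npy"); s=r.get_state(); T=R.from_euler("xyz",s["eef_rot"],degrees=True)
q=w[190:245,250:310].reshape(-1,3); q=q[~np.isnan(q[:,0])]
t=T.inv().apply(q-s["tcp_pos"])
for a,b in((.03,.06),(.06,.09),(.09,.12),(.12,.13)):
    m=t[(t[:,2]>a)&(t[:,2]<b)&(abs(t[:,1])<.02)&(abs(t[:,0])<.03)]
    if len(m)>5: print(a,len(m),np.percentile(m,[2,50,98],axis=0).round(4).tolist())
for p in((.5098,-.0441),(.5009,-.1114)): print(to([*p,.26]))
```

```text
0.03 185 [[0.0015, -0.0054, 0.0367], [0.005, -0.0003, 0.0484], [0.0058, 0.0054, 0.0597]]
0.06 187 [[0.0013, -0.0056, 0.0605], [0.0048, -0.0003, 0.0738], [0.0057, 0.0056, 0.0893]]
0.09 125 [[0.001, -0.0056, 0.0914], [0.0048, -0.0003, 0.1035], [0.0057, 0.0057, 0.1186]]
[ 0.0639 -0.0267 -0.    ]
[ 0.0851  0.0377 -0.    ]
```

>>> tcp_steps([
  [0.02, -0.009, 0, 0, 0, 0],
  [0.042, -0.018, 0, 0, 0, 0],
  [0.064, -0.027, 0, 0, 0, 0],
  [0.064, -0.027, 0, 0, 0, 0],
  [0.064, -0.027, 0.012, 0, 0, 0],
  [0.064, -0.027, 0.024, 0, 0, 0],
  [0.064, -0.027, 0.024, 0, 0, 0],
  [0.064, -0.027, 0.024, 0, 0, 0],
  [0.064, -0.027, 0.024, 0, 0, 0],
])

```text
time_s: 5.83
tcp_pos: [0.5104, -0.0438, 0.2369]
eef_rot: [180.0, -0.0, -25.7]
contact_force: [0.2, 1.4, -0.8]
gripper_width: 0.0235
gripper_force: 29.9
```

Run:
```python
from h import *
s=r.get_state(); print(to([.5098,-.0441,.2255]))
c=r.capture("wrist"); w=pts(c); cv2.imwrite("pics/w4.png",c["frame"][...,::-1])
z=np.nan_to_num(w[...,2]); d=np.hypot(w[...,0]-.51,w[...,1]+.044)
q=w[(z>.097)&(z<.103)&(d<.024)]; print("rim",len(q),cv2.minEnclosingCircle(q[:,:2].astype(np.float32)))
for n in("scene","side"):
    c=r.capture(n); f=c["frame"][...,::-1]
    p=np.linalg.inv(c["cam_to_world"])@[.5098,-.0441,.12,1]; u=int(p[0]/p[2]*c["fx"]+c["cx"]);v=int(p[1]/p[2]*c["fy"]+c["cy"])
    cv2.imwrite(f"pics/{n}4.png",cv2.resize(f[max(v-40,0):v+40,max(u-50,0):u+50],None,fx=4,fy=4,interpolation=cv2.INTER_CUBIC))
a=[cv2.imread(f"pics/{n}4.png") for n in("scene","side")]; wv=cv2.imread("pics/w4.png")[120:260,200:375]
wv=cv2.resize(wv,(400,320)); cv2.imwrite("pics/c4.png",np.hstack([wv,a[1][:320,:400]]))
```

```text
[-0.0004  0.0005  0.0114]
rim 1141 ((0.5100046396255493, -0.0441620759665966), 0.01980886608362198)
```

View pics/c4.png

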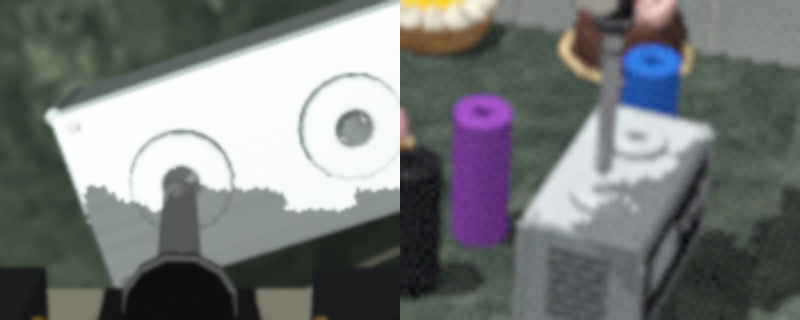

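Left panel: the tip at (180,185) sits over the near bore. Right panel: the stem stands upright over the block. Now a slow descent into the mouth.

>>> tcp_steps([
  [-0.0003, 0.0003, 0.003, 0, 0, 0],
  [-0.0003, 0.0003, 0.006, 0, 0, 0],
  [-0.0003, 0.0003, 0.009, 0, 0, 0],
  [-0.0003, 0.0003, 0.011, 0, 0, 0],
  [-0.0003, 0.0003, 0.013, 0, 0, 0],
  [-0.0003, 0.0003, 0.015, 0, 0, 0],
  [-0.0003, 0.0003, 0.017, 0, 0, 0],
  [-0.0003, 0.0003, 0.017, 0, 0, 0],
])

```text
time_s: 6.65
tcp_pos: [0.5094, -0.0444, 0.2191]
eef_rot: [180.0, 0.0, -25.8]
contact_force: [0.3, -0.2, -2.1]
gripper_width: 0.0235
gripper_force: 29.9
```

```bash
python3 -c "
from h import *
print(to([.5099,-.0441,.2255]))"
```

```text
[ 0.0003 -0.0004 -0.0064]
```

>>> tcp_steps([
  [0.0003, -0.0003, 0.002, 0, 0, 0],
  [0.0003, -0.0003, 0.004, 0, 0, 0],
  [0.0003, -0.0003, 0.006, 0, 0, 0],
  [0.0003, -0.0003, 0.0075, 0, 0, 0],
  [0.0003, -0.0003, 0.009, 0, 0, 0],
  [0.0003, -0.0003, 0.0105, 0, 0, 0],
  [0.0003, -0.0003, 0.012, 0, 0, 0],
])

```text
time_s: 7.23
tcp_pos: [0.51, -0.0442, 0.2074]
eef_rot: [180.0, -0.0, -25.8]
contact_force: [-0.8, -0.6, -1.1]
gripper_width: 0.0236
gripper_force: 29.9
```

>>> tcp_steps([
  [0, 0, 0.0015, 0, 0, 0],
  [0, 0, 0.003, 0, 0, 0],
  [0, 0, 0.0045, 0, 0, 0],
  [0, 0, 0.006, 0, 0, 0],
])

```text
time_s: 7.57
tcp_pos: [0.5102, -0.0443, 0.2018]
eef_rot: [-180.0, -0.0, -25.8]
contact_force: [0.2, -0.5, 2.2]
gripper_width: 0.0236
gripper_force: 29.9
```

>>> tcp_steps([
  [0, 0, 0.0015, 0, 0, 0],
  [0, 0, 0.003, 0, 0, 0],
  [0, 0, 0.0045, 0, 0, 0],
  [0, 0, 0.006, 0, 0, 0],
])

```text
time_s: 7.9
tcp_pos: [0.5101, -0.0441, 0.1955]
eef_rot: [-180.0, -0.0, -25.8]
contact_force: [0.0, -0.5, 1.1]
gripper_width: 0.0237
gripper_force: 29.9
```

>>> tcp_steps([
  [0, 0, 0.003, 0, 0, 0],
  [0, 0, 0.006, 0, 0, 0],
  [0, 0, 0.009, 0, 0, 0],
  [0, 0, 0.012, 0, 0, 0],
  [0, 0, 0.015, 0, 0, 0],
  [0, 0, 0.018, 0, 0, 0],
  [0, 0, 0.021, 0, 0, 0],
  [0, 0, 0.024, 0, 0, 0],
  [0, 0, 0.026, 0, 0, 0],
])

```text
time_s: 8.65
tcp_pos: [0.51, -0.0442, 0.1691]
eef_rot: [180.0, 0.0, -25.8]
contact_force: [0.0, -0.2, 1.8]
gripper_width: 0.0238
gripper_force: 29.9
```

>>> tcp_steps([
  [0, 0, 0.001, 0, 0, 0],
  [0, 0, 0.002, 0, 0, 0],
  [0, 0, 0.003, 0, 0, 0],
  [0, 0, 0.004, 0, 0, 0],
])

```text
time_s: 8.98
tcp_pos: [0.51, -0.0442, 0.1655]
eef_rot: [-180.0, -0.0, -25.8]
contact_force: [-0.5, -2.3, 2.3]
gripper_width: 0.0235
gripper_force: 29.9
```

>>> tcp_steps([
  [0, 0, 0.0008, 0, 0, 0],
  [0, 0, 0.0016, 0, 0, 0],
])

```text
time_s: 9.15
tcp_pos: [0.5101, -0.0442, 0.164]
eef_rot: [-180.0, -0.0, -25.8]
contact_force: [-0.6, -0.4, 2.5]
gripper_width: 0.0232
gripper_force: 29.9
```

>>> tcp_steps([
  [0, 0, 0.0008, 0, 0, 0],
  [0, 0, 0.0008, 0, 0, 0],
])

```text
time_s: 9.32
tcp_pos: [0.5099, -0.0441, 0.1629]
eef_rot: [180.0, 0.0, -25.8]
contact_force: [0.6, -1.0, -1.4]
gripper_width: 0.0235
gripper_force: 29.9
```

>>> tcp_steps([
  [0, 0, 0.0008, 0, 0, 0],
  [0, 0, 0.0008, 0, 0, 0],
])

```text
time_s: 9.48
tcp_pos: [0.5099, -0.0441, 0.1621]
eef_rot: [180.0, 0.0, -25.8]
contact_force: [-0.1, -0.7, -0.8]
gripper_width: 0.0235
gripper_force: 29.9
```

>>> tcp_steps([
  [0, 0, 0.0008, 0, 0, 0],
  [0, 0, 0.0008, 0, 0, 0],
])

```text
time_s: 9.65
tcp_pos: [0.51, -0.0442, 0.1614]
eef_rot: [180.0, 0.0, -25.8]
contact_force: [-0.2, 0.1, -0.6]
gripper_width: 0.0236
gripper_force: 29.9
```

>>> tcp_steps([
  [0, 0, 0.0008, 0, 0, 0],
  [0, 0, 0.0016, 0, 0, 0],
  [0, 0, 0.0016, 0, 0, 0],
])

```text
time_s: 9.9
tcp_pos: [0.51, -0.0442, 0.1598]
eef_rot: [180.0, 0.0, -25.8]
contact_force: [0.3, -0.5, -0.5]
gripper_width: 0.024
gripper_force: 29.9
```

>>> tcp_steps([
  [0, 0, 0.0008, 0, 0, 0],
  [0, 0, 0.0016, 0, 0, 0],
  [0, 0, 0.0016, 0, 0, 0],
])

```text
time_s: 10.15
tcp_pos: [0.51, -0.0442, 0.1581]
eef_rot: [180.0, 0.0, -25.8]
contact_force: [0.3, -0.1, -0.2]
gripper_width: 0.0237
gripper_force: 29.9
```

No stop at the shallow depth and no force rise, so this is the deep bore. I'll continue, then slow down near the bottom (TCP about 0.1355).

>>> tcp_steps([
  [0, 0, 0.002, 0, 0, 0],
  [0, 0, 0.004, 0, 0, 0],
  [0, 0, 0.006, 0, 0, 0],
  [0, 0, 0.008, 0, 0, 0],
  [0, 0, 0.01, 0, 0, 0],
  [0, 0, 0.012, 0, 0, 0],
  [0, 0, 0.014, 0, 0, 0],
  [0, 0, 0.016, 0, 0, 0],
  [0, 0, 0.018, 0, 0, 0],
  [0, 0, 0.018, 0, 0, 0],
])

```text
time_s: 10.98
tcp_pos: [0.5097, -0.0442, 0.1396]
eef_rot: [180.0, 0.0, -25.8]
contact_force: [1.6, -1.0, -4.7]
gripper_width: 0.0238
gripper_force: 29.9
```

>>> tcp_steps([
  [0, 0, 0.0008, 0, 0, 0],
  [0, 0, 0.0016, 0, 0, 0],
  [0, 0, 0.0016, 0, 0, 0],
])

```text
time_s: 11.23
tcp_pos: [0.5099, -0.0441, 0.1386]
eef_rot: [180.0, 0.0, -25.8]
contact_force: [1.3, -0.7, -1.7]
gripper_width: 0.0236
gripper_force: 29.9
```

>>> tcp_steps([
  [0, 0, 0.0006, 0, 0, 0],
  [0, 0, 0.0006, 0, 0, 0],
])

```text
time_s: 11.4
tcp_pos: [0.51, -0.0442, 0.1381]
eef_rot: [180.0, 0.0, -25.8]
contact_force: [-0.6, -2.1, -0.7]
gripper_width: 0.0234
gripper_force: 29.9
```

>>> tcp_steps([
  [0, 0, 0.0008, 0, 0, 0],
  [0, 0, 0.0008, 0, 0, 0],
])

```text
time_s: 11.57
tcp_pos: [0.51, -0.0442, 0.1372]
eef_rot: [-180.0, 0.0, -25.8]
contact_force: [1.1, -0.9, -1.0]
gripper_width: 0.0237
gripper_force: 29.9
```

>>> tcp_steps([
  [0, 0, 0.0008, 0, 0, 0],
  [0, 0, 0.0008, 0, 0, 0],
])

```text
time_s: 11.73
tcp_pos: [0.51, -0.0442, 0.1364]
eef_rot: [180.0, 0.0, -25.8]
contact_force: [0.3, -1.5, -0.8]
gripper_width: 0.0235
gripper_force: 29.9
```

>>> tcp_steps([
  [0, 0, 0.0006, 0, 0, 0],
  [0, 0, 0.0006, 0, 0, 0],
])

```text
time_s: 11.9
tcp_pos: [0.51, -0.0442, 0.1359]
eef_rot: [-180.0, 0.0, -25.8]
contact_force: [1.2, -1.1, -0.7]
gripper_width: 0.0236
gripper_force: 29.9
```

>>> tcp_steps([
  [0, 0, 0.0005, 0, 0, 0],
  [0, 0, 0.0005, 0, 0, 0],
])

```text
time_s: 12.07
tcp_pos: [0.51, -0.0442, 0.1354]
eef_rot: [-180.0, -0.0, -25.8]
contact_force: [0.5, -1.3, 0.5]
gripper_width: 0.0236
gripper_force: 29.9
```

>>> tcp_steps([
  [0, 0, 0.0004, 0, 0, 0],
  [0, 0, 0.0004, 0, 0, 0],
])

```text
time_s: 12.23
tcp_pos: [0.5102, -0.0442, 0.1354]
eef_rot: [-180.0, -0.0, -25.8]
contact_force: [-1.5, -0.7, 4.6]
gripper_width: 0.0241
gripper_force: 29.9
```

>>> tcp_steps([
  [0, 0, 0.0004, 0, 0, 0],
  [0, 0, 0.0004, 0, 0, 0],
])

```text
time_s: 12.4
tcp_pos: [0.5103, -0.0443, 0.1353]
eef_rot: [-180.0, -0.0, -25.8]
contact_force: [-2.5, -1.1, 7.9]
gripper_width: 0.0238
gripper_force: 29.9
```

Bottomed, with force rising about 8 N/mm. I'll press to roughly 15 N and hold.

>>> tcp_steps([
  [0, 0, 0.0004, 0, 0, 0],
  [0, 0, 0.0008, 0, 0, 0],
  [0, 0, 0.0008, 0, 0, 0],
  [0, 0, 0.0008, 0, 0, 0],
  [0, 0, 0.0008, 0, 0, 0],
])

```text
time_s: 12.82
tcp_pos: [0.5105, -0.0444, 0.1352]
eef_rot: [-180.0, -0.1, -25.7]
contact_force: [-3.9, 0.5, 13.0]
gripper_width: 0.0233
gripper_force: 29.9
```

Run:
```python
from h import *
for n in("scene","side"):
    c=r.capture(n); f=c["frame"][...,::-1]
    p=np.linalg.inv(c["cam_to_world"])@[.5098,-.0441,.11,1]; u=int(p[0]/p[2]*c["fx"]+c["cx"]);v=int(p[1]/p[2]*c["fy"]+c["cy"])
    cv2.imwrite(f"pics/{n}5.png",cv2.resize(f[v-25:v+25,u-25:u+25],(400,400),interpolation=cv2.INTER_CUBIC))
cv2.imwrite("pics/c5.png",np.hstack([cv2.imread(f"pics/{n}5.png") for n in("scene","side")]))
print(r.get_state()["contact_force"])
```

```text
[-3.02860576 -0.56869121 12.98338885]
```

View pics/c5.png

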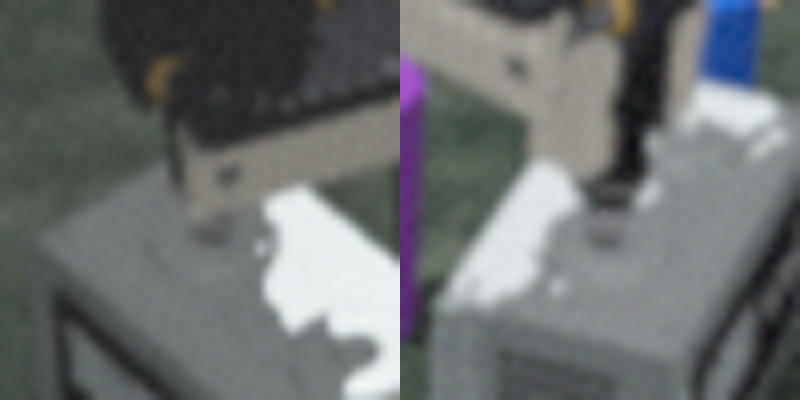

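Both views show the dark groove level with the rim, at (605,238) on the right. I'll press a touch more for margin, ease off, then release.

>>> tcp_steps([
  [0, 0, 0.0003, 0, 0, 0],
  [0, 0, 0.0005, 0, 0, 0],
  [0, 0, 0.0005, 0, 0, 0],
  [0, 0, 0.0005, 0, 0, 0],
  [0, 0, 0.0005, 0, 0, 0],
])

```text
time_s: 13.33
tcp_pos: [0.5106, -0.0444, 0.1352]
eef_rot: [-180.0, -0.1, -25.7]
contact_force: [-4.3, -0.1, 16.1]
gripper_width: 0.0235
gripper_force: 29.9
```

>>> tcp_steps([
  [0, 0, -0.0006, 0, 0, 0],
  [0, 0, -0.0012, 0, 0, 0],
  [0, 0, -0.0018, 0, 0, 0],
  [0, 0, -0.0018, 0, 0, 0],
])

```text
time_s: 13.67
tcp_pos: [0.5102, -0.0442, 0.1354]
eef_rot: [-180.0, -0.0, -25.8]
contact_force: [-0.2, -1.5, 4.1]
gripper_width: 0.024
gripper_force: 29.9
```

>>> tcp_steps([
  [0, 0, 0, 0, 0, 0],
  [0, 0, 0, 0, 0, 0],
  [0, 0, 0, 0, 0, 0],
  [0, 0, 0, 0, 0, 0],
  [0, 0, 0, 0, 0, 0],
  [0, 0, 0, 0, 0, 0],
  [0, 0, 0, 0, 0, 0],
  [0, 0, 0, 0, 0, 0],
], jaw=0.08)

```text
time_s: 14.33
tcp_pos: [0.51, -0.0442, 0.1351]
eef_rot: [180.0, 0.0, -25.8]
contact_force: [-1.1, -0.9, 0.4]
gripper_width: 0.0715
gripper_force: 0.0
```

Now I lift clear and check.

>>> tcp_steps([
  [0, 0, 0, 0, 0, 0],
  [0, 0, 0, 0, 0, 0],
  [0, 0, -0.02, 0, 0, 0],
  [0, 0, -0.05, 0, 0, 0],
  [0, 0, -0.08, 0, 0, 0],
  [0, 0, -0.11, 0, 0, 0],
  [-0.03, 0, -0.13, 0, 0, 0],
  [-0.06, 0, -0.14, 0, 0, 0],
  [-0.06, 0, -0.14, 0, 0, 0],
  [-0.06, 0, -0.14, 0, 0, 0],
  [-0.06, 0, -0.14, 0, 0, 0],
])

```text
time_s: 15.25
tcp_pos: [0.4561, -0.018, 0.2753]
eef_rot: [-180.0, -0.0, -25.7]
contact_force: [-0.0, 1.0, 0.3]
gripper_width: 0.0798
gripper_force: 0.0
```

Run:
```python
from h import *
c=r.capture("wrist"); w=pts(c); z=np.nan_to_num(w[...,2]); d=np.hypot(w[...,0]-.51,w[...,1]+.044)
m=w[(z>.17)&(z<.2)&(d<.03)]; print("top",len(m),np.median(m,0),cv2.minEnclosingCircle(m[:,:2].astype(np.float32)))
c=r.capture("side"); f=c["frame"][...,::-1]
p=np.linalg.inv(c["cam_to_world"])@[.51,-.0441,.12,1]; u=int(p[0]/p[2]*c["fx"]+c["cx"]);v=int(p[1]/p[2]*c["fy"]+c["cy"])
cv2.imwrite("pics/c6.png",cv2.resize(f[v-40:v+40,u-50:u+50],(750,600),interpolation=cv2.INTER_CUBIC))
```

```text
top 1266 [ 0.51056634 -0.04399652  0.19405602] ((0.5101404786109924, -0.04381491616368294), 0.013863369822502136)
```

View pics/c6.png

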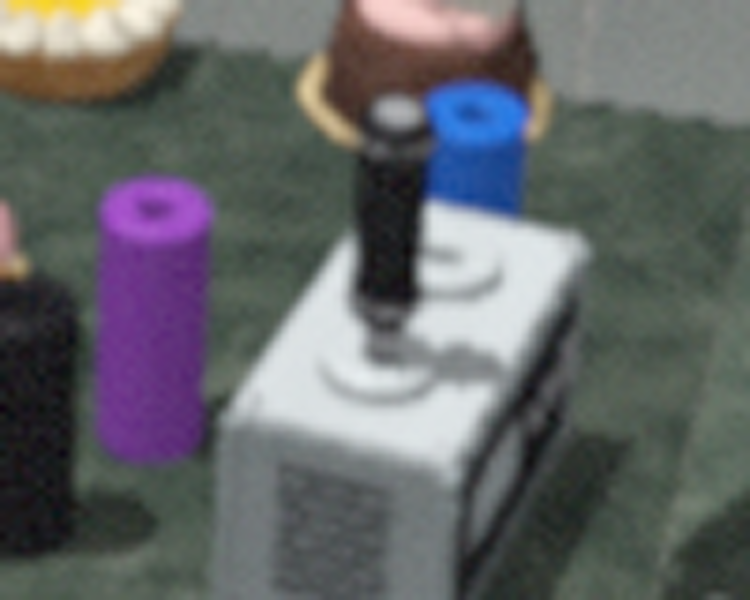

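The probe stands upright and released, groove at the rim (380,350). Its top is at z = 0.194, which matches fully home.

```bash
python3 -c "
from plant import r
print(r.close_job())"
```

```text
the job is handed in; nothing more can be done
None
```

The probe stands upright, released and fully home in the deep well, groove level with the rim; the first sleeve tried was the deep one, and the job was handed in at about 15 s (no verdict was returned).

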